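# Shut and latch the sample chamber

### The arm

A 6-joint arm with a two-finger parallel gripper is mounted at the origin on the work surface. World frame = base frame: x ahead of the robot, y to its left, z up, the work surface at z = 0. Lengths are in m, angles in rad, forces in N, time in s.
With the tool pointing down it reaches from about 0.3 to 0.775 m from the base axis. Payload 14.6 kg.
Tool frame: the origin (TCP) lies on the centre line of the jaws, within the pads' length; the fingertips stand 14 mm ahead of it and the grasp point (between the pads) lies 5 mm behind it; x points along the fingers, y is the direction in which the jaws open and shut, and the axes are right-handed (so a half turn about x gives the same grasp; the last joint's range is limited). The gripper opens to 94 mm and grips with 3 to 60 N. Pads are 16 mm wide; open, the fingers measure 119 mm over their backs; the gripper's body (75 mm by 177 mm) begins 78 mm behind the grasp point.
Start: joints at [1.13, 0.3, 1.521, -0, 1.321, -0.067], TCP at [0.201, 0.512, 0.219] pointing down, gripper open.
Joint ranges: [-3.03, 3.03], [-0.79, 2.21], [0.23, 2.52], [-1.04, 4.18], [0, 3.07], [-2.55, 2.55]. Speed limits (rad/s): [2.22, 2.22, 2.57, 3.14, 3.14, 3.14].

### API

Orientations are given as [roll, pitch, yaw] about the fixed x, y, z axes, in that order (R = Rz(yaw) Ry(pitch) Rx(roll)).
In Python, from station import * gives the robot as it stands. The module is installed in compiled form; this text tells all that it offers.
- The arm moves only by the shell command python3 -m handwheel 'ROWS' [FORCE]. ROWS is JSON, a list of rows, each a list of 3 entries, a list of its own where there are three numbers: the shift along the tool's x, y, z in mm, then the turn about the tool's x in rad, then the gripper command: -1 is fully open, 1 is shut, values between are in proportion. In form: [[[dx, dy, dz], spin, gripper], ...]. A call has exactly 5 rows; each row is the pose to reach, as a shift and turn from the pose measured when the call began, along the tool's axes at that moment; what a row does not reach only later rows make up. A row lasts 1/10 s, in which the tool goes at most 50 mm and 8.59 degrees, less where a joint would pass 70% of its speed; a pose out of reach is approached as far as the arm can. A call with a gripper value outside its range is refused whole. The fingers move at their own pace and stop on an object; FORCE is the grip in N (left out, the last holds). Time passes only in rows, so rows that repeat a pose let the fingers close, or fill a call up. It gives the time, the measured TCP pose, the force and the opening at its end, in the units of the state.
- get_obs(): the state, without advancing time (a new reading comes with each control period).
- camera(name): name is "side" or "top" or "wrist"; returns (picture, depth): 400x640x3 uint8, blue, green, red; 400x640 float32, m along the optical axis (not along the pixel's ray), 0 where there is no reading.
- camera_info(name): a dict with "fx", "fy", "cx", "cy" (pixels), "extrinsics" (4x4, takes a point from camera to world coordinates). Camera axes: x right, y down, z forward; pixel columns grow to the right and rows downward; lengths in m; the calibration is good to about 2 mm. A picture is of the moment at which its call begins: read the wrist's pose just before it. camera_info takes no time and is no camera call; for the wrist camera it gives the pose at the moment of the call.
- hand_in(): hands the job in, once; it reports no verdict.
The state is a dict: "time_s": time; "qpos": joint angles; "joint_vel": joint speeds; "tau": joint torques, N m; "ee_pos": TCP position; "eef_rot": TCP orientation; "force": force on the tool from outside, world axes, zero at the start; "moment": the same for the moment, N m; "grip_width": finger opening in m.
Only numpy, scipy, OpenCV 4.12 (cv2) and the standard library are available. Lean on these libraries where they do the work, as an engineer would, in place of code of your own. Each camera call takes 0.05 s, during which the arm holds its last target. There are 200 camera calls.

### The job

Lower the open top door of the white sample chamber onto its gasket, then turn its T-handle clockwise (seen from above) half a turn, until it stops, so that the door is drawn tight. Do the turn in two bites: after about a quarter turn let go completely for a moment, then take a fresh hold across the handle and finish; leave the door latched, and do not disturb the other things on the bench.

Things in the scene. Friction and masses are not known exactly. Their poses are not given: they have to be found in the camera images.
- chamber: White sample chamber, fixed to the bench: open-topped box 240 mm (its x) by 300 mm (its y), rim 130 mm high, and behind the hinge a rear housing 165 mm high (x +122 to +198 mm). Origin: centre of the 240 x 300 mm footprint, on the bench. x points from its front (near the robot) to the hinge at the back, y to its left, z up.
- door (a joint): Opening angle of the aluminium top door (rad): 0 is drawn tight, about 0.015 to 0.03 merely resting on the gasket; grows as the front edge rises (starts 0.35 to 0.75). The hinge is stiff: the door stays where left, 1 to 3 N down on its front edge lowers it. The rubber gasket pushes back with about 15 N at the front edge when tight, so only the latch holds it tight.
- door_hinge (a point): Middle of the hinge line (along the chamber's y), at the door's underside: 115 mm behind the chamber's origin (its +x), 134 mm above the bench. Turns with the door. The shut door's top face is 150 mm above the bench.
- door_edge (a point): Middle of the front edge of the door's upper (outer) face: 240 mm from the hinge line and 16 mm (the door's thickness) above its underside. The door is 302 mm wide along y. The point's axes turn with the door: x points to the hinge, z out of the upper face.
- latch (a joint): Angle of the T-handle (rad), clockwise seen from above: 0 is unlatched, bar parallel to the hinge line (starts 0 to 0.25); pi (half a turn) is the stop, latched. Slight friction: it stays where left. The first half swings the pawl under the front rim, the second draws the door down up a ramp (up to 0.2 N m) and ends on a flat that holds it. Turned before the door is down on the gasket, the pawl strikes the rim.
- latch_grip (a point): Centre of the T-handle's crossbar: dark steel bar 110 mm long, 16 mm wide, 18 mm tall, parallel sides, centre 40 mm above the door's upper face, on a stem 24 mm across standing 165 mm from the hinge line (75 mm from the front edge), mid-width. y runs along the bar, z out of the door's upper face; turns with the handle.
- bottle: Bystander, to be left alone: white plastic bottle, 64 mm across, 170 mm tall. Origin: centre of its underside.
- jar: Bystander, to be left alone: amber glass jar, 60 mm across, 75 mm tall. Origin: centre of its underside.
- rack: Bystander, to be left alone: grey tube rack with eight capped tubes, 70 x 150 mm, 90 mm tall. Origin: centre of its underside.
- tipbox: Bystander, to be left alone: grey box with a clear lid, 80 x 120 mm, 63 mm tall. Origin: centre of its underside.
- pipette: Bystander, to be left alone: hand pipette lying on the bench, about 230 mm long, 24 mm high. Origin: centre of its underside.
- beaker: Bystander, to be left alone: glass beaker, 70 mm across, 90 mm tall. Origin: centre of its underside.

How it is judged:
By the outcome, as a careful person would: the job done as asked, in the order asked, and still so for the second after the job is handed in, with the robot touching nothing.
It also fails if it takes over 64 s, if anything falls off the work surface, if the arm or the gripper's body presses on something with over 40 N, if the wrist force passes 120 N, or if a joint passes its speed limit or range.

## Working session

There is one attempt and no reset: what is moved stays moved. The work goes in short steps, Python scripts to look and compute and a shell command to move; the robot and the scene stay as the last step left them, time stands still between calls to the robot, and variables do not carry over. Pictures are saved under pics/ and viewed, about 8 in all and at most 12, crops included, and the job is handed in when it is done.

```bash
mkdir -p pics
python3 - <<'E'
from station import *
import cv2, numpy as np
o=get_obs(); print(o)
ims=[]
for n in("top","side"):
    p,d=camera(n); i=camera_info(n); print(n,i)
    np.savez(f"{n}0.npz",p=p,d=d,K=[i['fx'],i['fy'],i['cx'],i['cy']],E=i['extrinsics'])
    cv2.imwrite(f"pics/{n}0.png",p)
E
```

```text
{'time_s': 0.0, 'qpos': array([ 1.13039722e+00,  3.00471877e-01,  1.52155140e+00,  9.93435937e-06,
        1.32067772e+00, -6.65840070e-02]), 'joint_vel': array([-0.00017974,  0.00074739, -0.00037831, -0.00128019, -0.0004172 ,
       -0.00119991]), 'tau': array([ 4.48531136e-03, -5.31849360e+01, -3.52722681e+01,  7.09970389e-02,
        2.46166351e-02, -9.72675525e-05]), 'ee_pos': array([0.20073772, 0.51181293, 0.21889845]), 'eef_rot': array([-1.64606203,  1.56968795, -2.0198796 ]), 'force': array([ 0.09611251,  0.1315168 , -0.06957166]), 'moment': array([-0.03160683,  0.04041874,  0.02645875]), 'grip_width': 0.0937653241761223}
top {'fx': 476.65261050060735, 'fy': 476.65261050060735, 'cx': 313.7493488612392, 'cy': 205.69271017924308, 'extrinsics': array([[ 1.63661157e-02, -9.96349227e-01,  8.37876355e-02,
         4.80723169e-01],
       [-9.99866041e-01, -1.63272897e-02,  1.14862868e-03,
         1.90562908e-02],
       [ 2.23589706e-04, -8.37952100e-02, -9.96482972e-01,
         1.16158422e+00],
       [ 0.00000000e+00,  0.00000000e+00,  0.00000000e+00,
         1.00000000e+00]])}
side {'fx': 412.5673970041249, 'fy': 412.5673970041249, 'cx': 317.21341966158684, 'cy': 199.20735365150665, 'extrinsics': array([[ 0.9105098 ,  0.32479584, -0.25588975,  0.81935349],
       [ 0.4131903 , -0.69123537,  0.59284689, -0.60814349],
       [ 0.01567416, -0.64552407, -0.76357907,  0.96116031],
       [ 0.        ,  0.        ,  0.        ,  1.        ]])}
```

View pics/top0.png

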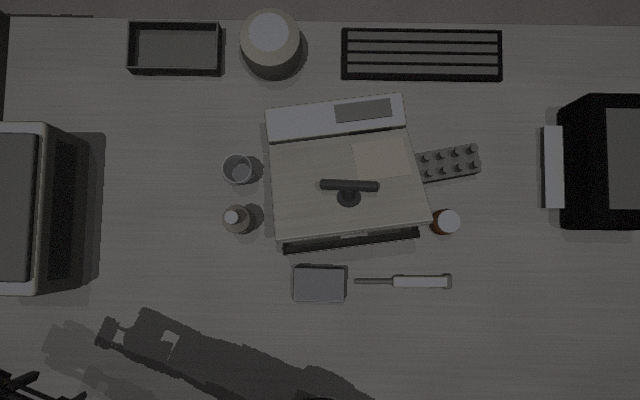

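View pics/side0.png

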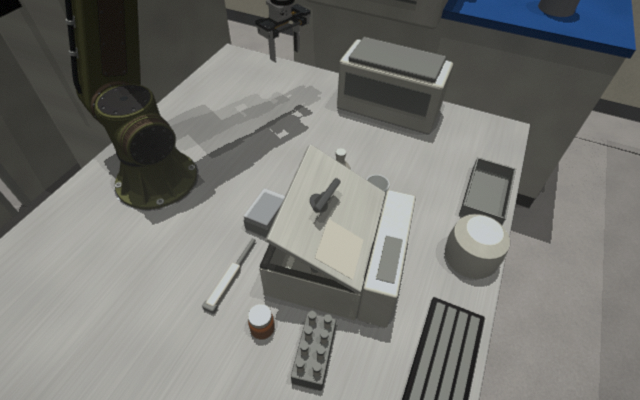

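The top view shows the chamber centred near (345,180), with the door half open. The bar runs from (320,183) to (379,186), the stem is at (348,197), and the jar (446,222), rack, tip box, pipette and bottle (236,217) stand close by. The side view confirms the door is up, with its front edge towards the robot.

```bash
cat > h.py <<'E'
import numpy as np, cv2
def load(n):
    z=np.load(n+".npz"); return z['p'],z['d'],z['K'],z['E']
def cloud(d,K,E):
    v,u=np.indices(d.shape); c=np.stack([(u-K[2])/K[0]*d,(v-K[3])/K[1]*d,d],-1)
    return c@E[:3,:3].T+E[:3,3]
def ray(u,v,z,K,E):
    r=E[:3,:3]@np.array([(u-K[2])/K[0],(v-K[3])/K[1],1]); return E[:3,3]+r*(z-E[2,3])/r[2]
E
python3 - <<'E'
from h import *
p,d,K,E=load("top0"); P=cloud(d,K,E)
z=P[...,2]
def poly(pts):
    m=np.zeros(d.shape,np.uint8); cv2.fillPoly(m,[np.array(pts)],1); return (m>0)&(d>0)
# housing top
m=poly([(255,95),(415,85),(425,140),(260,150)])&(abs(z-.165)<.006)
pts=P[m][:,:2].astype(np.float32); r=cv2.minAreaRect(pts); print("housing",m.sum(),r, np.median(z[m])); print(cv2.boxPoints(r))
# door plane
m=poly([(285,150),(345,150),(345,172),(310,172),(310,215),(285,215)])|poly([(390,185),(410,185),(415,215),(390,215)])
Q=P[m];c=Q.mean(0);n=np.linalg.svd(Q-c,full_matrices=0)[2][2];n*=np.sign(n[2]);print("plane",c,n,np.std((Q-c)@n),"angle",np.arccos(n[2]))
h=(P-c)@n
md=poly([(250,120),(440,110),(445,250),(255,260)])&(abs(h)<.005)
print("door pts",md.sum())
mb=poly([(310,165),(390,165),(390,205),(310,205)])&(h>.04)&(h<.056)
B=P[mb];bc=B.mean(0);ax=np.linalg.svd(B-bc,full_matrices=0)[2][0];print("bar",mb.sum(),bc,ax,np.median(h[mb]),np.ptp((B-bc)@ax))
bx=cv2.minAreaRect(np.argwhere(mb)[:,::-1].astype(np.float32));print(bx)
for nm,(a,b,zm) in dict(bottle=(236,217,.17),jar=(446,222,.07),rack=(450,162,.09),tip=(319,284,.06),pip=(405,281,.02),beak=(237,169,.09)).items(): print(nm,ray(a,b,zm,K,E).round(3), P[b,a].round(3))
E
```

```text
housing 5211 ((0.7393469214439392, -0.023959383368492126), (0.11113198846578598, 0.29982393980026245), 7.922178745269775) 0.16464518056337407
[[ 0.6636492   0.1168633 ]
 [ 0.70497334 -0.18009916]
 [ 0.81504464 -0.16478208]
 [ 0.7737205   0.1321804 ]]
plane [ 0.61254063 -0.00692166  0.20562514] [0.48293402 0.06952494 0.87289233] 0.0013501161600425206 angle 0.509697121211676
door pts 13673
bar 503 [ 0.59800547 -0.04471515  0.27068134] [-0.04329917 -0.99396633  0.10077759] 0.047967681770724 0.10790444384494893
((348.4990539550781, 184.02169799804688), (57.293697357177734, 9.121817588806152), 2.4895529747009277)
bottle [0.538 0.182 0.17 ] [0.538 0.182 0.169]
jar [ 0.54  -0.283  0.07 ] [ 0.54  -0.283  0.072]
rack [ 0.676 -0.288  0.09 ] [ 0.683 -0.299  0.051]
tip [0.394 0.005 0.06 ] [0.394 0.005 0.059]
pip [ 0.401 -0.199  0.02 ] [ 0.401 -0.198  0.024]
beak [0.652 0.196 0.09 ] [0.666 0.21  0.002]
```

```bash
cat > to.py <<'E'
import sys, numpy as np
from scipy.spatial.transform import Rotation as Ro
from station import *
# usage: to.py x y z yaw(of tool y): remaining shift in tool mm and spin
o=get_obs(); R=Ro.from_euler('xyz',o['eef_rot']).as_matrix()
t=np.array([float(a) for a in sys.argv[1:4]]); 
yaw=np.arctan2(R[1,1],R[0,1])
print("t",round(o['time_s'],2),"pos",o['ee_pos'].round(4),"yaw",yaw.round(3),"q",o['qpos'].round(2),"F",o['force'].round(1),"w",round(o['grip_width'],4),"tilt",R[:,0].round(3))
print("shift",(R.T@(t-o['ee_pos'])*1e3).round(1),"spin",round(yaw-float(sys.argv[4]),3))
E
python3 -m handwheel '[[[-50,0,0],0,1],[[-100,0,0],0,1],[[-111,-20,25],0,1],[[-111,-50,63],0,1],[[-111,-80,100],0,1]]' 20
python3 -m handwheel '[[[0,-30,37],0,1],[[0,-60,75],0,1],[[0,-90,113],0,1],[[0,-120,150],0,1],[[0,-150,188],0,1]]'
python3 to.py .528 -.055 .33 .02
```

```text
time_s: 0.6
ee_pos: [0.265, 0.3996, 0.3299]
eef_rot: [-1.591, 1.57, -1.964]
force: [0.4, 0.5, -0.4]
grip_width: 0.0575
time_s: 1.1
ee_pos: [0.3859, 0.1897, 0.3301]
eef_rot: [-1.494, 1.57, -1.866]
force: [0.7, -0.2, 0.3]
grip_width: 0.0176
t 1.1 pos [0.3859 0.1897 0.3301] yaw 1.199 q [ 0.37 -0.04  1.65 -0.    1.53 -0.83] F [ 0.7 -0.2  0.3] w 0.0176 tilt [-0.    -0.001 -1.   ]
shift [   0.3 -176.2  221.4] spin 1.179
```

```bash
python3 -m handwheel '[[[0,-30,38],0.14,1],[[0,-60,76],0.28,1],[[0,-90,114],0.42,1],[[0,-120,152],0.56,1],[[0,-150,190],0.7,1]]' >/dev/null
python3 to.py .528 -.055 .33 .02
```

```text
t 1.6 pos [ 0.5088 -0.0212  0.33  ] yaw 0.492 q [-0.11  0.15  1.45 -0.    1.54 -0.61] F [0.6 0.5 0.6] w 0.0007 tilt [-0.001 -0.001 -1.   ]
shift [ 0.   0.9 38.8] spin 0.472
```

```bash
python3 -m handwheel '[[[0,0,20],0.14,1],[[0,1,39],0.28,1],[[0,1,39],0.42,1],[[0,1,39],0.47,1],[[20,1,39],0.47,1]]' >/dev/null
python3 to.py .528 -.055 .285 .02
python3 - <<'E'
from station import *
import cv2
p,d=camera("side"); cv2.imwrite("pics/s1.png",cv2.resize(p[100:350,150:470],None,fx=2,fy=2))
E
```

```text
t 2.1 pos [ 0.5288 -0.0554  0.3115] yaw 0.02 q [-0.17  0.2   1.43 -0.    1.51 -0.19] F [ 0.4  1.1 -0.8] w 0.0005 tilt [ 0.003 -0.001 -1.   ]
shift [26.5 -0.8 -0.5] spin 0.0
```

View pics/s1.png

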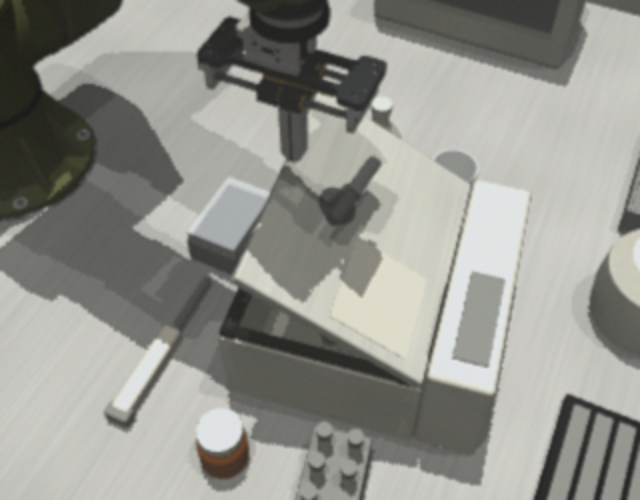

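The fingers are shut above the front strip of the door at about (293,150), clear of the handle at (345,200). I'll push down next.

```bash
python3 -m handwheel '[[[14,0,0],0,1],[[28,0,0],0,1],[[40,-3,0],0,1],[[52,-6,0],0,1],[[64,-10,0],0,1]]'
python3 -m handwheel '[[[12,-4,0],0,1],[[24,-8,0],0,1],[[34,-12,0],0,1],[[44,-14,0],0,1],[[54,-16,0],0,1]]'
python3 to.py .498 -.059 .168 .02
```

```text
time_s: 2.65
ee_pos: [0.5172, -0.0554, 0.2422]
eef_rot: [-1.441, 1.567, -2.99]
force: [0.4, -0.7, 1.1]
grip_width: 0.0009
time_s: 3.15
ee_pos: [0.5008, -0.0558, 0.1876]
eef_rot: [-1.434, 1.568, -2.983]
force: [0.4, -0.3, 1.4]
grip_width: 0.0004
t 3.15 pos [ 0.5008 -0.0558  0.1876] yaw 0.022 q [-0.18  0.23  1.69 -0.    1.23 -0.2 ] F [ 0.4 -0.3  1.4] w 0.0004 tilt [-0.003 -0.001 -1.   ]
shift [19.6 -2.8  3.1] spin 0.002
```

```bash
python3 -m handwheel '[[[5,-1,0],0,1],[[10,-2,0],0,1],[[14,-2,0],0,1],[[17,-3,0],0,1],[[19,-3,0],0,1]]'
python3 -m handwheel '[[[1,0,0],0,1],[[1.5,0,0],0,1],[[2,0,0],0,1],[[2.5,0,0],0,1],[[2.5,0,0],0,1]]'
python3 to.py .498 -.059 .168 .02
```

```text
time_s: 3.65
ee_pos: [0.4977, -0.0559, 0.1685]
eef_rot: [-1.421, 1.567, -2.97]
force: [-3.5, -0.4, 4.8]
grip_width: 0.0004
time_s: 4.15
ee_pos: [0.4976, -0.0559, 0.1666]
eef_rot: [-1.383, 1.567, -2.932]
force: [-5.0, 0.5, 7.1]
grip_width: 0.0002
t 4.15 pos [ 0.4976 -0.0559  0.1666] yaw 0.022 q [-0.18  0.24  1.72 -0.    1.18 -0.21] F [-5.   0.5  7.1] w 0.0002 tilt [-0.003 -0.001 -1.   ]
shift [-1.4  0.3  3.1] spin 0.002
```

```bash
python3 -m handwheel '[[[-20,0,0],0,1],[[-50,0,0],0,1],[[-83,0,0],0,-1],[[-100,0,0],0,-1],[[-100,0,0],0,-1]]' 40
python3 - <<'E'
from station import *
import cv2, numpy as np
from h import *
for n in("top","wrist"):
    i=camera_info(n);p,d=camera(n)
    np.savez(f"{n}1.npz",p=p,d=d,K=[i['fx'],i['fy'],i['cx'],i['cy']],E=i['extrinsics'])
    cv2.imwrite(f"pics/{n}1.png",p)
    P=cloud(d,np.array([i['fx'],i['fy'],i['cx'],i['cy']]),i['extrinsics'])
    z=P[...,2]; dx=P[...,:2]-[.5475,-.052]; c,s=np.cos(.14),np.sin(.14)
    X=dx@[c,s];Y=dx@[-s,c]
    m=(d>0)&(abs(X)<.065)&(abs(Y)<.065)&(abs(z-.198)<.012)
    B=P[m]
    if len(B)>20:
        r=cv2.minAreaRect(B[:,:2].astype(np.float32)); print(n,len(B),r,np.median(B[:,2])); a=np.linalg.svd(B[:,:2]-B[:,:2].mean(0),full_matrices=0)[2][0];print("mean",B.mean(0),"bar yaw",np.arctan2(a[1],a[0]))
    m=(d>0)&(abs(Y)<.13)&(abs(z-.155)<.02)&(X>-.07)&(X<.13)&((abs(X)>.065)|(abs(Y)>.08))
    Q=P[m]; cf=np.linalg.lstsq(np.c_[X[m],np.ones(m.sum())],z[m],rcond=None)[0];print("door slope",-cf[0],"z at latch",cf[1],m.sum())
E
```

```text
time_s: 4.65
ee_pos: [0.4987, -0.0559, 0.2688]
eef_rot: [0.532, 1.569, -1.017]
force: [0.0, -0.5, -0.0]
grip_width: 0.0211
top 55 ((0.5538066625595093, -0.003685758449137211), (0.014134804718196392, 0.016143962740898132), 89.14774322509766) 0.20035474457967428
mean [ 0.55389392 -0.00331798  0.1998022 ] bar yaw 2.815877609051887
door slope 0.01442883757402162 z at latch 0.15272354464477186 5817
wrist 3136 ((0.5496578812599182, -0.05017618089914322), (0.10891490429639816, 0.02390204183757305), 81.79576110839844) 0.20236425453041434
mean [ 0.54851157 -0.04489302  0.20100863] bar yaw -1.630330813853698
door slope 0.01734430522669609 z at latch 0.15407776784828955 33455
```

View pics/wrist1.png

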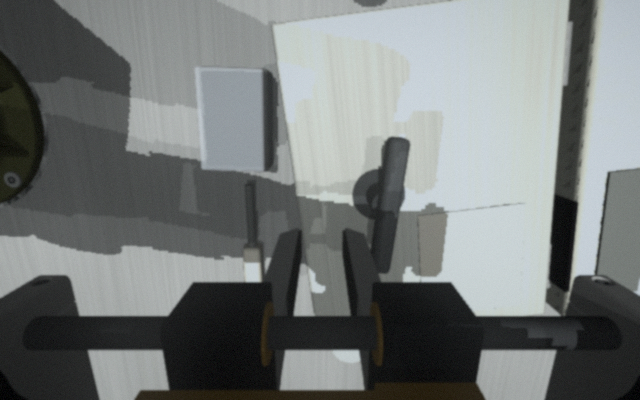

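View pics/top1.png

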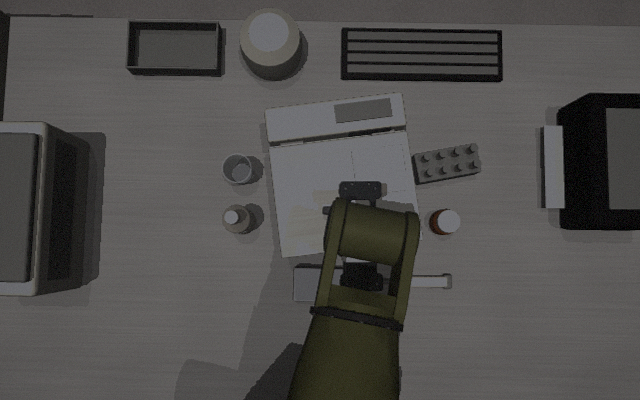

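The door is down on its gasket: slope about 0.016, with no force on the arm. The bar runs from (398,140) to (383,270) in the wrist view, a latch angle of about 0.2 and a jaw yaw of about -0.06.

```bash
python3 -m handwheel '[[[0,17,0],0.08,-1],[[0,34,0],0.08,-1],[[0,50,5],0.08,-1],[[0,50,-5],0.08,-1],[[0,50,-5],0.08,-1]]' >/dev/null
python3 to.py .549 -.051 .186 -.06
```

```text
t 5.25 pos [ 0.5471 -0.0488  0.2641] yaw -0.057 q [-0.16  0.27  1.45 -0.    1.42 -0.1 ] F [ 0.1 -0.3  1.1] w 0.0693 tilt [-0.006  0.    -1.   ]
shift [78.1  2.5  2.1] spin 0.003
```

```bash
python3 -m handwheel '[[[0,2,2],0,-1],[[15,2,2],0,-1],[[35,2,2],0,-1],[[55,2,2],0,-1],[[70,2,2],0,-1]]' 
python3 -m handwheel '[[[5,0,0],0,-1],[[8,0,0],0,-1],[[8,0,0],0,0.4],[[8,0,0],0,0.7],[[8,0,0],0,0.7]]' 10
python3 to.py .549 -.051 .186 -.06
```

```text
time_s: 5.75
ee_pos: [0.5478, -0.0509, 0.1927]
eef_rot: [-1.531, 1.563, 3.124]
force: [-0.4, -0.6, 0.2]
grip_width: 0.0941
time_s: 6.25
ee_pos: [0.548, -0.051, 0.1854]
eef_rot: [-1.509, 1.564, -3.137]
force: [1.1, -0.3, 0.6]
grip_width: 0.0737
t 6.25 pos [ 0.548  -0.051   0.1854] yaw -0.057 q [-0.16  0.33  1.56 -0.    1.26 -0.1 ] F [ 1.1 -0.3  0.6] w 0.0737 tilt [-0.006 -0.    -1.   ]
shift [-0.6  1.  -0. ] spin 0.003
```

Now close with low force and check for a one-sided contact.

```bash
for k in 1 2; do python3 -m handwheel '[[[0,0,0],0,1],[[0,0,0],0,1],[[0,0,0],0,1],[[0,0,0],0,1],[[0,0,0],0,1]]' 10; done
python3 to.py .549 -.051 .186 -.06; python3 -c "
from station import *; print(get_obs()['moment'])"
```

```text
time_s: 6.75
ee_pos: [0.548, -0.0509, 0.1854]
eef_rot: [-1.516, 1.564, 3.139]
force: [-0.8, 0.3, 0.7]
grip_width: 0.0331
time_s: 7.25
ee_pos: [0.5497, -0.051, 0.1857]
eef_rot: [-1.271, 1.569, -2.899]
force: [15.5, -0.7, -5.8]
grip_width: 0.0239
t 7.25 pos [ 0.5497 -0.051   0.1857] yaw -0.057 q [-0.16  0.33  1.56 -0.    1.25 -0.1 ] F [15.5 -0.7 -5.8] w 0.0239 tilt [-0.001 -0.    -1.   ]
shift [-0.3 -0.7 -0. ] spin 0.003
[-0.14335573 -2.70286396 -0.01263796]
```

The opening of 24 mm means the fingertips are on the 24 mm stem below the bar. I'll open, rise about 14 mm so the tips take only the bar, and shift 2 mm in +x.

```bash
python3 -m handwheel '[[[0,0,0],0,0.3],[[0,0,0],0,0.3],[[-7,0,0],0,0.3],[[-14,1,0],0,0.3],[[-14,1,0],0,0.3]]' 10
python3 to.py .5505 -.051 .1995 -.06
```

```text
time_s: 7.75
ee_pos: [0.5512, -0.0512, 0.2011]
eef_rot: [0.712, 1.57, -0.916]
force: [-0.2, -0.4, -0.3]
grip_width: 0.0327
t 7.75 pos [ 0.5512 -0.0512  0.2011] yaw -0.057 q [-0.16  0.32  1.53 -0.    1.28 -0.1 ] F [-0.2 -0.4 -0.3] w 0.0327 tilt [ 0.001 -0.001 -1.   ]
shift [ 1.6 -0.7 -0.1] spin 0.003
```

```bash
python3 -m handwheel '[[[1.5,0,0],0,1],[[1.5,0,0],0,1],[[1.5,0,0],0,1],[[1.5,0,0],0,1],[[1.5,0,0],0,1]]' 20
python3 -m handwheel '[[[0,0,0],0,1],[[0,0,0],0,1],[[0,0,0],0,1],[[0,0,0],0,1],[[0,0,0],0,1]]' 20
python3 to.py .5505 -.051 .1995 -.06
```

```text
time_s: 8.25
ee_pos: [0.5504, -0.0511, 0.1995]
eef_rot: [-1.232, 1.569, -2.86]
force: [-7.0, 1.5, 4.1]
grip_width: 0.0217
time_s: 8.75
ee_pos: [0.5503, -0.0511, 0.1995]
eef_rot: [-1.269, 1.569, -2.897]
force: [-4.2, -0.1, 4.4]
grip_width: 0.0219
t 8.75 pos [ 0.5503 -0.0511  0.1995] yaw -0.057 q [-0.16  0.32  1.54 -0.    1.28 -0.1 ] F [-4.2 -0.1  4.4] w 0.0219 tilt [-0.002 -0.001 -1.   ]
shift [-0.   0.2 -0.1] spin 0.003
```

Run:
```python
from station import *
import cv2
p,d=camera("wrist"); cv2.imwrite("pics/w2.png",p[120:400,200:520].repeat(2,0).repeat(2,1))
q,d=camera("side"); cv2.imwrite("pics/s2.png",cv2.resize(q[160:260,260:400],None,fx=5,fy=5,interpolation=cv2.INTER_CUBIC))
```

```text
(no output)
```

View pics/w2.png

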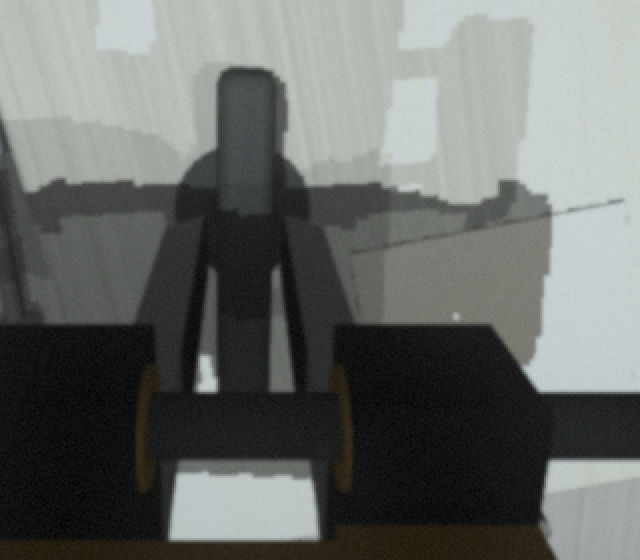

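View pics/s2.png

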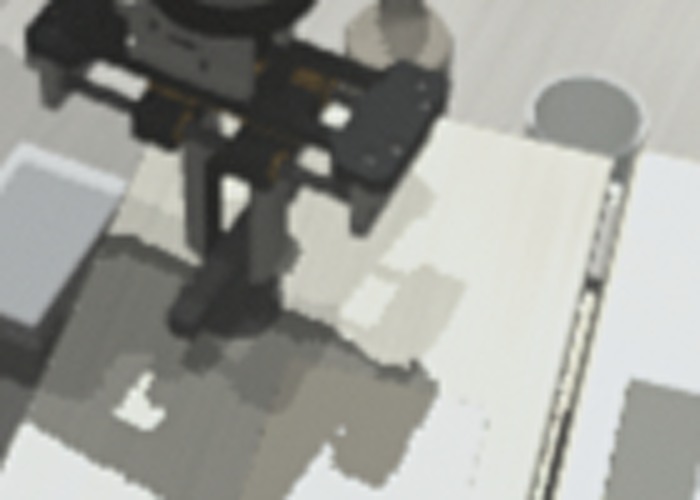

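The bar is centred and square between the fingers at (245,280), with gaps on both sides, so the fingertips are probably wedged on the top of the stem. I'll raise 4 mm and close again.

```bash
python3 -m handwheel '[[[0,0,0],0,0.4],[[-2,0,0],0,0.4],[[-4,0,0],0,0.4],[[-4,0,0],0,1],[[-4,0,0],0,1]]' 20
python3 -m handwheel '[[[0,0,0],0,1],[[0,0,0],0,1],[[0,0,0],0,1],[[0,0,0],0,1],[[0,0,0],0,1]]' 20
python3 to.py .5505 -.051 .2035 -.06
```

```text
time_s: 9.35
ee_pos: [0.5504, -0.0511, 0.2035]
eef_rot: [-1.232, 1.569, -2.86]
force: [-1.0, -0.4, 0.4]
grip_width: 0.0156
time_s: 9.85
ee_pos: [0.5504, -0.0511, 0.2035]
eef_rot: [-1.231, 1.569, -2.859]
force: [0.5, 0.2, 0.5]
grip_width: 0.0157
t 9.85 pos [ 0.5504 -0.0511  0.2035] yaw -0.057 q [-0.16  0.32  1.53 -0.    1.29 -0.1 ] F [0.5 0.2 0.5] w 0.0157 tilt [-0.002 -0.001 -1.   ]
shift [-0.   0.1 -0.1] spin 0.003
```

```bash
python3 -m handwheel '[[[0,0,0],0,1],[[0,0,0],0.08,1],[[0,0,0],0.17,1],[[0,0,0],0.26,1],[[0,0,0],0.35,1]]' 40
python3 to.py .5505 -.051 .2035 -1.41
```

```text
time_s: 10.35
ee_pos: [0.5503, -0.0511, 0.2035]
eef_rot: [-0.837, 1.569, -2.818]
force: [-0.9, 0.2, 0.8]
grip_width: 0.0159
t 10.35 pos [ 0.5503 -0.0511  0.2035] yaw -0.411 q [-0.16  0.32  1.53 -0.    1.29  0.25] F [-0.9  0.2  0.8] w 0.0159 tilt [-0.002 -0.001 -1.   ]
shift [-0.   0.1 -0.2] spin 0.999
```

```bash
python3 -m handwheel '[[[0,0,0],0.1,1],[[0,0,0],0.2,1],[[0,0,0],0.3,1],[[0,0,0],0.4,1],[[0,0,0],0.5,1]]' 40
python3 -m handwheel '[[[0,0,0],0.1,1],[[0,0,0],0.2,1],[[0,0,0],0.3,1],[[0,0,0],0.4,1],[[0,0,0],0.5,1]]' 40
python3 to.py .5505 -.051 .2035 -1.41
```

```text
time_s: 10.85
ee_pos: [0.5503, -0.0512, 0.2035]
eef_rot: [-0.265, 1.569, -2.751]
force: [-1.2, 0.6, 1.0]
grip_width: 0.0153
time_s: 11.35
ee_pos: [0.5503, -0.0512, 0.2035]
eef_rot: [0.304, 1.568, -2.686]
force: [-0.5, -0.1, 0.2]
grip_width: 0.0155
t 11.35 pos [ 0.5503 -0.0512  0.2035] yaw -1.419 q [-0.16  0.32  1.53 -0.    1.29  1.26] F [-0.5 -0.1  0.2] w 0.0155 tilt [-0.002 -0.001 -1.   ]
shift [-0.  -0.1 -0.3] spin -0.009
```

Latch is now about 1.56, a quarter turn. I'll let go fully, lift, and turn the wrist back half a turn.

```bash
python3 -m handwheel '[[[0,0,0],0,-1],[[0,0,0],0,-1],[[0,0,0],0,-1],[[0,0,0],0,-1],[[-10,0,0],0,-1]]' 40
python3 -m handwheel '[[[-15,0,0],0,-1],[[-30,0,0],0,-1],[[-30,0,0],-0.15,-1],[[-30,0,0],-0.3,-1],[[-30,0,0],-0.45,-1]]' 
for k in 1 2 3; do python3 -m handwheel '[[[0,0,0],-0.15,-1],[[0,0,0],-0.3,-1],[[0,0,0],-0.45,-1],[[0,0,0],-0.6,-1],[[0,0,0],-0.75,-1]]'>/dev/null; done
python3 to.py .5503 -.0512 .2030 1.722
python3 - <<'E'
from station import *
import cv2, numpy as np
from h import *
n="wrist";i=camera_info(n);p,d=camera(n);cv2.imwrite("pics/w3.png",p)
P=cloud(d,np.array([i['fx'],i['fy'],i['cx'],i['cy']]),i['extrinsics'])
z=P[...,2]; dx=P[...,:2]-[.5503,-.0512]
m=(d>0)&(np.hypot(dx[...,0],dx[...,1])<.065)&(abs(z-.200)<.01)
B=P[m];r=cv2.minAreaRect(B[:,:2].astype(np.float32)); a=np.linalg.svd(B[:,:2]-B[:,:2].mean(0),full_matrices=0)[2][0]
print(len(B),r,"bar yaw",np.arctan2(a[1],a[0]),np.median(B[:,2]))
E
```

```text
time_s: 11.85
ee_pos: [0.5498, -0.0511, 0.2127]
eef_rot: [0.006, 1.566, -2.982]
force: [0.5, -0.6, 0.2]
grip_width: 0.0522
time_s: 12.35
ee_pos: [0.55, -0.0511, 0.2437]
eef_rot: [-0.383, 1.567, -2.915]
force: [-0.3, 0.6, 0.8]
grip_width: 0.0917
t 13.85 pos [ 0.5504 -0.0511  0.2462] yaw 1.289 q [-0.16  0.29  1.47 -0.    1.38 -1.45] F [-0.1 -0.6  0. ] w 0.0939 tilt [-0.001 -0.001 -1.   ]
shift [43.2 -0.  -0. ] spin -0.433
3416 ((0.5491594672203064, -0.049271102994680405), (0.10908280313014984, 0.01953926309943199), 8.458131790161133) bar yaw 0.14795993392395965 0.202631061526993
```

View pics/w3.png

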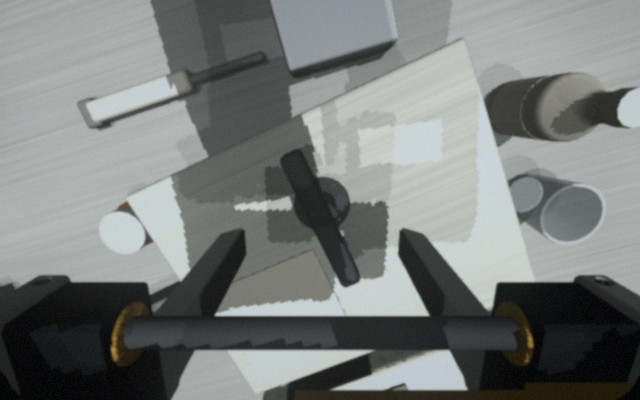

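The bar, from (293,155) to (350,283), lies along the chamber's x axis: yaw 0.148, latch about 1.57. Nothing touches it. I'll take a fresh hold at yaw 1.72.

```bash
python3 -m handwheel '[[[0,0,0],-0.14,-1],[[0,0,0],-0.28,-1],[[0,0,0],-0.43,-1],[[10,0,0],-0.43,-1],[[22,0,0],-0.43,-1]]' 20
python3 -m handwheel '[[[10,0,0],0,-1],[[20,0,0],0,-1],[[20.5,0,0],0,0.5],[[20.5,0,0],0,1],[[20.5,0,0],0,1]]' 20
python3 to.py .5503 -.0512 .2030 1.722
```

```text
time_s: 14.4
ee_pos: [0.5504, -0.0512, 0.2238]
eef_rot: [-2.197, 1.569, -2.045]
force: [-0.3, 0.2, -0.4]
grip_width: 0.0939
time_s: 14.9
ee_pos: [0.5506, -0.0513, 0.2037]
eef_rot: [-1.66, 1.569, -1.509]
force: [0.2, -0.0, 1.5]
grip_width: 0.0733
t 14.9 pos [ 0.5506 -0.0513  0.2037] yaw 1.722 q [-0.16  0.32  1.53 -0.    1.29 -1.88] F [ 0.2 -0.   1.5] w 0.0733 tilt [ 0.    -0.001 -1.   ]
shift [ 0.7  0.1 -0.3] spin 0.0
```

```bash
for k in 1 2 3; do python3 -m handwheel '[[[0.5,0,0],0,1],[[0.5,0,0],0,1],[[0.5,0,0],0,1],[[0.5,0,0],0,1],[[0.5,0,0],0,1]]' 40;done
python3 to.py .5503 -.0512 .2030 1.722
```

```text
time_s: 15.4
ee_pos: [0.5506, -0.0513, 0.2032]
eef_rot: [-1.689, 1.569, -1.538]
force: [-0.3, -0.8, -0.4]
grip_width: 0.0335
time_s: 15.9
ee_pos: [0.5506, -0.0511, 0.2027]
eef_rot: [-1.808, 1.57, -1.657]
force: [-0.6, 2.5, -0.6]
grip_width: 0.0159
time_s: 16.4
ee_pos: [0.5506, -0.0511, 0.2026]
eef_rot: [-1.458, 1.57, -1.306]
force: [-3.0, 2.0, 5.3]
grip_width: 0.0158
t 16.4 pos [ 0.5506 -0.0511  0.2026] yaw 1.722 q [-0.16  0.32  1.53 -0.    1.29 -1.88] F [-3.   2.   5.3] w 0.0158 tilt [ 0.    -0.001 -1.   ]
shift [-0.4 -0.1 -0.3] spin 0.0
```

```bash
python3 -m handwheel '[[[0,0,0],0.1,1],[[0,0,0],0.2,1],[[0.3,0,0],0.3,1],[[0.6,0,0],0.4,1],[[0.9,0,0],0.5,1]]' 50
python3 -m handwheel '[[[0.2,0,0],0.1,1],[[0.4,0,0],0.2,1],[[0.6,0,0],0.3,1],[[0.8,0,0],0.4,1],[[1,0,0],0.5,1]]'
python3 to.py .5505 -.0512 .200 .14
```

```text
time_s: 16.9
ee_pos: [0.5505, -0.0513, 0.2021]
eef_rot: [-1.039, 1.569, -1.391]
force: [-4.6, 1.1, 8.3]
grip_width: 0.0152
time_s: 17.4
ee_pos: [0.5502, -0.0514, 0.2015]
eef_rot: [-0.843, 1.568, -1.7]
force: [-5.1, 1.4, 7.0]
grip_width: 0.0157
t 17.4 pos [ 0.5502 -0.0514  0.2015] yaw 0.714 q [-0.16  0.32  1.54 -0.    1.28 -0.87] F [-5.1  1.4  7. ] w 0.0157 tilt [-0.    -0.002 -1.   ]
shift [1.5 0.4 0. ] spin 0.574
```

```bash
python3 -m handwheel '[[[0.2,0,0],0.1,1],[[0.4,0,0],0.2,1],[[0.6,0,0],0.3,1],[[0.8,0,0],0.4,1],[[1,0,0],0.48,1]]'
python3 -m handwheel '[[[0,0,0],0.04,1],[[0,0,0],0.08,1],[[0,0,0],0.11,1],[[0,0,0],0.14,1],[[0,0,0],0.14,1]]'
python3 to.py .5505 -.0512 .200 .14;python3 -c "
from station import *; o=get_obs();print(o['moment'],o['tau'])"
```

```text
time_s: 17.9
ee_pos: [0.5495, -0.0516, 0.2]
eef_rot: [-0.975, 1.567, -2.315]
force: [-5.9, 0.8, 0.9]
grip_width: 0.0152
time_s: 18.4
ee_pos: [0.5495, -0.0516, 0.1999]
eef_rot: [-0.853, 1.567, -2.334]
force: [-3.9, 1.9, 2.4]
grip_width: 0.0156
t 18.4 pos [ 0.5495 -0.0516  0.1999] yaw 0.09 q [-0.16  0.32  1.54 -0.    1.28 -0.25] F [-3.9  1.9  2.4] w 0.0156 tilt [-0.003 -0.003 -1.   ]
shift [-0.1  1.1 -0.3] spin -0.05
[0.18295189 0.5702279  0.77506033] [ -1.63791552 -52.59223223 -35.1407969    0.05761508  -0.71863292
   1.32683672]
```

The last joint's torque rose to 1.3 N m at the expected angle, so the handle is on its stop. I'll release, retreat and check.

```bash
python3 -m handwheel '[[[0,0,0],-0.02,1],[[0,0,0],-0.02,-1],[[0,0,0],-0.02,-1],[[0,0,0],-0.02,-1],[[0,0,0],-0.02,-1]]' 
python3 -m handwheel '[[[-20,0,0],0,-1],[[-60,0,0],0,-1],[[-90,0,0],0,-1],[[-110,-20,0],0,-1],[[-110,-50,0],0,-1]]' 
python3 -m handwheel '[[[0,0,0],0,-1],[[0,0,0],0,-1],[[0,0,0],0,-1],[[0,0,0],0,-1],[[0,0,0],0,-1]]'
python3 - <<'E'
from station import *
import cv2, numpy as np
from h import *
n="wrist";i=camera_info(n);p,d=camera(n);cv2.imwrite("pics/w4.png",p)
P=cloud(d,np.array([i['fx'],i['fy'],i['cx'],i['cy']]),i['extrinsics'])
z=P[...,2]; dx=P[...,:2]-[.5503,-.0512];c,s=np.cos(.14),np.sin(.14);X=dx@[c,s];Y=dx@[-s,c]
m=(d>0)&(np.hypot(X,Y)<.065)&(abs(z-.200)<.01)
B=P[m];r=cv2.minAreaRect(B[:,:2].astype(np.float32)); a=np.linalg.svd(B[:,:2]-B[:,:2].mean(0),full_matrices=0)[2][0]
print(len(B),r,"bar yaw",np.arctan2(a[1],a[0]),np.median(B[:,2]))
m=(d>0)&(abs(Y)<.13)&(abs(z-.155)<.02)&(X>-.07)&(X<.13)&((abs(X)>.065)|(abs(Y)>.08))
cf=np.linalg.lstsq(np.c_[X[m],np.ones(m.sum())],z[m],rcond=None)[0];print("door slope",-cf[0],"z at latch",cf[1])
E
```

```text
time_s: 18.9
ee_pos: [0.5495, -0.0517, 0.1999]
eef_rot: [-0.856, 1.567, -2.316]
force: [0.2, 0.2, 0.1]
grip_width: 0.0439
time_s: 19.4
ee_pos: [0.5006, -0.057, 0.3123]
eef_rot: [0.23, 1.567, -1.23]
force: [0.4, -0.3, 0.2]
grip_width: 0.0839
time_s: 19.9
ee_pos: [0.501, -0.0569, 0.3118]
eef_rot: [0.009, 1.567, -1.452]
force: [-0.0, -0.1, -0.4]
grip_width: 0.0942
2080 ((0.5488775968551636, -0.050593044608831406), (0.016543271020054817, 0.10945159196853638), 8.27571964263916) bar yaw -1.426056377878348 0.19996966390527474
door slope 0.002457890422972201 z at latch 0.15152719392668976
```

View pics/w4.png

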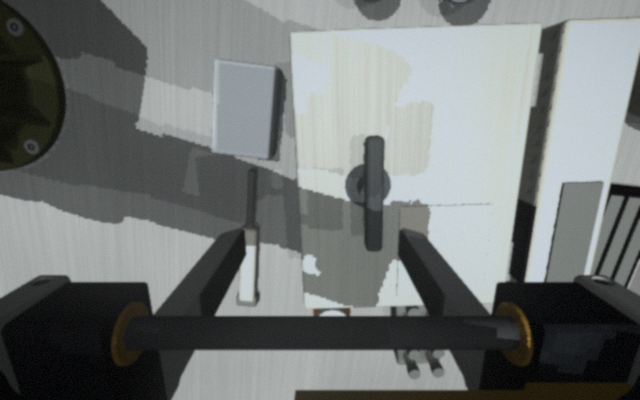

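The bar runs from (374,137) to (374,250), parallel to the hinge line at yaw -1.426. The door is flat (slope 0.0025, down from 0.017) and holds with the gripper clear.

```bash
python3 -c "
from station import *
print(hand_in())"
```

```text
the job is handed in; nothing more can be done
None
```

The door is shut and latched, and I handed the job in at about 20 s of the 64 s allowed. I pushed the door down onto its gasket with closed fingers. I then turned the T-handle clockwise in two bites: about a quarter turn, a full release with a lift and wrist half-turn back, then a fresh hold to the stop.

**Last checks, gripper clear of everything:**
- **Latch:** the bar is parallel to the hinge line, within about 0.01–0.02 rad of half a turn. At the end, the torque on the arm's last joint rose to about 1.3 N m, so the handle was on its stop.
- **Door:** the slope fell from 0.017 (resting on the gasket) to 0.0025 (drawn tight), and it stayed there after release.
- **Arm:** contact force on the tool read about zero.
- **Other things on the bench:** none looked disturbed in the wrist pictures. I did not re-measure their positions, and the jar and rack were mostly hidden in the last picture.

**What went wrong on the way:** my first two holds sat too low and caught the 24 mm stem (openings 24 and 22 mm, side force up to 15 N). I let go, raised the grip, and held the bar at 16 mm before turning anything.

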